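# Slide the stuck specimen carriage home and take the picture

## Task

Push the stuck specimen carriage along its rails by its red plate until it breaks free, then slide it gently on into the white hood to the end stop hidden inside, and hold it firmly against that stop with about 10 N for half a second before you let go, so that it stays there. Then press the green button on the grey control box right down and let go of it. Never push on the carriage with more than 22 N, do not touch the purple crystal and keep it standing in its cradle, and leave everything else on the table where it is.

Things in the scene. Friction and masses are not known exactly. Their poses are not given: they have to be found in the camera images.
- stage: fixed grey base plate 460 x 120 x 20 thick with two steel rods along it; white hood (120 wide, top 137 above the table) from x = +20 (open mouth) to +230, black camera on it up to 195. Origin: centre of the base's underside. +x (level) is the way the carriage slides into the hood, z up. End block across the rods, 50 high, at x -226 to -210.
- push_face (a point): centre of the outer (-x) face of the red push plate across the carriage's tail, 87.5 above the table; axes as the stage's. Plate 60 wide (y), 8 thick, from 60 to 115 above the table; it stays outside the hood even when home. The aluminium carriage (100 long, 90 wide, top 60 above the table) lies ahead of this face. Only the rods (top 40 high) lie behind it.
- carriage (a joint): how far the carriage has slid along the stage's +x since the start, m. At first it is stuck with grit: it needs 8 to 15 N to move and drags so for the first 4 to 46 mm, then breaks free and needs only 2 to 3 N. Home, hard on the unseen stop, push_face is somewhere in x = -0.027 to +0.008 of the stage frame, different every time (start: -0.160 to -0.142). Stays where it is left (friction).
- buffer (a joint): how far the hidden stop's little plunger is pressed in, m: 0 untouched, 0.004 fully in. The carriage presses it in over its last 4 mm; its spring (under 1 N) is weaker than the carriage's friction and hardly felt. Then the hard stop: the push climbs steeply, by 2 N or more per mm. Home means fully in, give or take 1 mm.
- crystal_center (a point): half-way up the purple hexagonal crystal, 28 across, 45 high, standing loose in a square 8 high cradle on the carriage, 66 ahead of push_face; its top is 105 above the table.
- shutter_top (a point): centre of the top of the green push button, 30 across, 52 above the table, z up; it stands 10 proud of its round black collar (46 across) on a fixed grey box 85 x 85 x 30 high.
- shutter (a joint): travel of the green button, in m: 0 up, 0.006 fully down, which takes 5 N; springs back.
- bowl_center (a point): clear glass bowl, 140 across, 70 high; loose bystander, leave it alone. Point about half-way up.
- cup_center (a point): red cup, 76 across, 95 high; loose bystander, leave it alone. Point about half-way up.
- burner_center (a point): small clear jar with steel lid, 60 across, 75 high; loose bystander, leave it alone. Point about half-way up.
- dropper_center (a point): amber dropper bottle, 36 across, 110 high; loose bystander, leave it alone. Point about half-way up.
- ore_center (a point): dark grey stone, about 60 x 45 x 45 high; loose bystander, leave it alone. Point about half-way up.
- sulphur_center (a point): yellow stone, about 50 x 40 x 38 high; loose bystander, leave it alone. Point about half-way up.
- brush_grip (a point): small brush lying on the table, at its handle; loose bystander, leave it alone.

How it is judged:
By the outcome, as a careful person would: the job done as asked, in the order asked, and still so for the second after the job is handed in, with the robot touching nothing.
It also fails if it takes over 59 s, if anything falls off the work surface, if the arm or the gripper's body presses on something with over 40 N, if the wrist force passes 120 N, or if a joint passes its speed limit or range.

## Robot

A 6-joint arm with a two-finger parallel gripper is mounted at the origin on the work surface. World frame = base frame: x ahead of the robot, y to its left, z up, the work surface at z = 0. Lengths are in m, angles in rad, forces in N, time in s.
With the tool pointing down it reaches from about 0.375 to 0.9 m from the base axis. Payload 3.1 kg.
Tool frame: the origin (TCP) lies midway between the tips of the shut fingers; the grasp point (between the pads) lies 19 mm behind it; x points along the fingers, y is the direction in which the jaws open and shut, and the axes are right-handed (so a half turn about x gives the same grasp; the last joint's range is limited). The gripper opens to 87 mm and grips with 3 to 60 N. Pads are 19 mm wide; open, the fingers measure 117 mm over their backs; the gripper's body (75 mm by 190 mm) begins 51 mm behind the grasp point.
Start: joints at [-1.49, 0.527, 1.433, -0, 1.181, -0.178], TCP at [0.16, -0.604, 0.223] pointing down, gripper open.
Joint ranges: [-3.08, 3.08], [-0.75, 2.2], [0.22, 2.44], [-1.43, 4.57], [0, 2.65], [-2.85, 2.85]. Speed limits (rad/s): [2.79, 2.79, 3.14, 3.14, 3.14, 3.14].

## Interface

Orientations are given as a unit quaternion [x, y, z, w].
In Python, from rig import get_obs, imaging, robot gives the robot as it stands.
- The arm moves only by the shell command python3 -m inch 'ROWS' [FORCE]. ROWS is JSON, a list of rows, each a list of 3 entries, a list of its own where there are three numbers: the finger opening in mm, from 0 to 87, then the shift along the tool's x, y, z in mm, then the turn, a rotation vector about the tool's x, y, z in degrees. In form: [[grip, [dx, dy, dz], [wx, wy, wz]], ...]. A call has 1 to 12 rows; each row shifts and turns the pose as measured when the row begins, along the tool's axes as they then stand; what a row does not reach is not made up. A row lasts 1/8 s, in which the tool goes at most 62.5 mm and 10.7 degrees, less where a joint would pass 70% of its speed; a pose out of reach is approached as far as the arm can. A call with a gripper value outside its range is refused whole. The fingers move at their own pace and stop on an object; FORCE is the grip in N (left out, the last holds). Time passes only in rows, so rows that do not move let the fingers close. It gives the time, the measured TCP pose, the force and the opening at its end, in the units of the state.
- get_obs(): the state, without advancing time (a new reading comes with each control period).
- imaging.camera(name): name is "side" or "top" or "wrist"; returns the picture (420x560x3 uint8, red, green, blue); there is no depth.
- imaging.camera_params(name): a dict with "camera_matrix" (3x3 intrinsics, pixels), "xyz" and "rotation" of the camera in the world. Camera axes: x right, y down, z forward; pixel columns grow to the right and rows downward; lengths in m; the calibration is good to about 2 mm. A picture is of the moment at which its call begins: read the wrist's pose just before it. camera_params takes no time and is no camera call; for the wrist camera it gives the pose at the moment of the call.
- robot.hand_in(): hands the job in, once; it reports no verdict.
Trained networks look in the newest picture that a camera, given by its name, has taken for a name from the list of things; names that differ only in an ending like _2 or _b are one class to them, and where a whole thing is asked for, a point or a joint stands for the part that bears it (a point fixed in the world has none). Each returns a list of dicts, best first, with "confidence" (0 to 1); they miss things now and then, are a little off and sometimes report something else, mostly with a low value. They report only what shows in the picture. A call takes as long as a camera call.
- imaging.cut_out(camera, target): "pixels" (420x560 bool, what is visible of it) and "box" ([centre column, centre row, width, height] in pixels, round what is visible of it).
- imaging.tip_of(camera, target): "pixel" ([column, row] in pixels: a listed point, or the origin of a listed thing).
The state is a dict: "time": time; "q": joint angles; "joint_velocities": joint speeds; "joint_torque": joint torques, N m; "position": TCP position; "tool_rot": TCP orientation; "ft_force": force on the tool from outside, world axes, zero at the start; "moment": the same for the moment, N m; "grip_width": finger opening in m.
Only numpy, scipy, OpenCV 4.12 (cv2) and the standard library are available. Lean on these libraries where they do the work, as an engineer would, in place of code of your own. Each camera call takes 0.05 s, during which the arm holds its last target. There are 200 camera calls.

## Working session

There is one attempt and no reset: what is moved stays moved. The work goes in short steps, Python scripts to look and compute and a shell command to move; the robot and the scene stay as the last step left them, time stands still between calls to the robot, and variables do not carry over. Pictures are saved under pics/ and viewed, about 8 in all and at most 12, crops included, and the job is handed in when it is done.

```bash
mkdir -p pics; ls
cat > h.py <<'E'
import numpy as np,cv2
from rig import get_obs,imaging,robot
def ray(cam,px):
    p=imaging.camera_params(cam);K=np.array(p["camera_matrix"]);R=np.array(p["rotation"])
    d=R@np.linalg.inv(K)@np.array([px[0],px[1],1.0]);return np.array(p["xyz"]),d
def onz(cam,px,z):
    o,d=ray(cam,px);return o+d*(z-o[2])/d[2]
def proj(cam,X):
    p=imaging.camera_params(cam);K=np.array(p["camera_matrix"]);R=np.array(p["rotation"])
    c=R.T@(np.array(X)-np.array(p["xyz"]));u=K@c;return u[:2]/u[2]
def tri(a,b):
    A=np.zeros((3,3));v=np.zeros(3)
    for o,d in (a,b):
        d=d/np.linalg.norm(d);P=np.eye(3)-np.outer(d,d);A+=P;v+=P@o
    return np.linalg.solve(A,v)
E
python3 - <<'E'
from h import *
np.set_printoptions(precision=4,suppress=True)
ims=[]
for c in("top","side"):
    im=imaging.camera(c);cv2.imwrite(f"pics/{c}0.png",im[:,:,::-1])
    p=imaging.camera_params(c);print(c,p["xyz"],p["rotation"])
    for t,z in(("stage",0),("push_face",.0875),("crystal_center",.0825),("shutter_top",.052),("bowl_center",.035),("cup_center",.047),("burner_center",.037),("dropper_center",.055),("ore_center",.022),("sulphur_center",.019),("brush_grip",.01)):
        r=imaging.tip_of(c,t)
        for q in r[:2]:print(c,t,np.round(q["pixel"],1),round(q["confidence"],2),onz(c,q["pixel"],z))
o=get_obs();print(o)
E
```

```text
pics
top [ 0.3316 -0.0076  1.1586] [ 0.7093 -0.7002  0.0571 -0.0584]Traceback (most recent call last):
  File "<stdin>", line 9, in <module>
  File "h.py", line 7, in onz
    o,d=ray(cam,px);return o+d*(z-o[2])/d[2]
        ~~~^^^^^^^^
  File "h.py", line 5, in ray
    d=R@np.linalg.inv(K)@np.array([px[0],px[1],1.0]);return np.array(p["xyz"]),d
      ~^~~~~~~~~~~~~~~~~
ValueError: matmul: Input operand 1 has a mismatch in its core dimension 0, with gufunc signature (n?,k),(k,m?)->(n?,m?) (size 3 is different from 4)
```

View pics/top0.png

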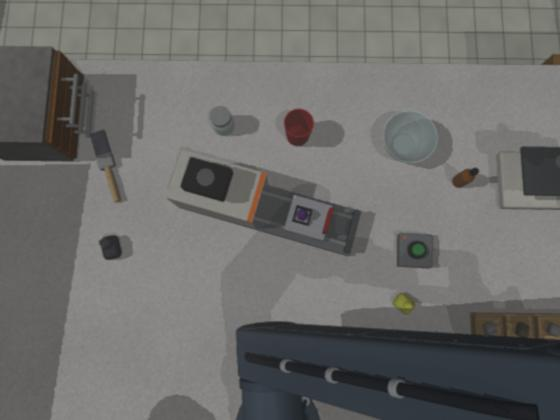

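The top view shows the stage running from the end block (about 350,230) to the hood (about 215,185). The red plate is at (329,220), the crystal at (302,214) and the green button at (417,250). The rotation comes as a quaternion, so I'll fix my helper.

```bash
sed -i 's/R=np.array(p\["rotation"\])/R=Rot.from_quat(p["rotation"]).as_matrix()/; 1a from scipy.spatial.transform import Rotation as Rot' h.py
python3 - <<'E'
from h import *
np.set_printoptions(precision=4,suppress=True)
S={}
for c in("top","side"):
    im=imaging.camera(c);cv2.imwrite(f"pics/{c}0.png",im[:,:,::-1])
    for t,z in(("stage",0),("push_face",.0875),("crystal_center",.0825),("shutter_top",.052),("bowl_center",.035),("cup_center",.047),("dropper_center",.055),("ore_center",.022),("sulphur_center",.019)):
        r=imaging.tip_of(c,t)
        for q in r[:1]:
            print(c,t,np.round(q["pixel"],1),round(q["confidence"],2),onz(c,q["pixel"],z));S[c,t]=ray(c,q["pixel"])
for c,t in list(S):
    if c=="top" and ("side",t) in S: print("tri",t,tri(S["top",t],S["side",t]))
m=imaging.cut_out("top","stage")
imaging.camera("top");m=imaging.cut_out("top","stage")
for q in m[:1]:
    print(q["confidence"],q["box"],cv2.minAreaRect(np.argwhere(q["pixels"])[:,::-1].astype(np.float32)))
o=get_obs();print({k:np.round(v,4) for k,v in o.items()})
E
```

```text
top stage [267.8 209.2] 0.69 [0.5368 0.0333 0.    ]
top push_face [327.5 223.1] 0.78 [ 0.4891 -0.1142  0.0875]
top crystal_center [303.2 213. ] 0.58 [ 0.5139 -0.0558  0.0825]
top shutter_top [418.7 248.6] 0.69 [ 0.4337 -0.3423  0.052 ]
top bowl_center [406.5 139.5] 0.56 [ 0.7197 -0.3261  0.035 ]
top cup_center [298.5 131.7] 0.74 [ 0.733  -0.0441  0.047 ]
top dropper_center [467. 178.] 0.84 [ 0.6134 -0.4697  0.055 ]
top ore_center [113.1 246.8] 0.75 [0.431  0.4229 0.022 ]
top sulphur_center [405.2 302.6] 0.74 [ 0.3016 -0.3138  0.019 ]
side stage [279.  215.3] 0.64 [0.529  0.0391 0.    ]
side push_face [291.6 227.6] 0.77 [ 0.4952 -0.1268  0.0875]
side crystal_center [290.7 226.3] 0.61 [ 0.4977 -0.1155  0.0825]
side shutter_top [306.8 303.8] 0.47 [ 0.441  -0.3357  0.052 ]
side bowl_center [407.6 272.5] 0.98 [ 0.7104 -0.3233  0.035 ]
side cup_center [359.6 203.4] 0.82 [ 0.7409 -0.0504  0.047 ]
side dropper_center [416.3 325. ] 0.69 [ 0.6212 -0.4691  0.055 ]
side ore_center [211.  154.2] 0.49 [0.4287 0.4317 0.022 ]
side sulphur_center [241.3 323. ] 0.65 [ 0.3031 -0.3067  0.019 ]
tri stage
[... 157 characters left out ...]
wl_center [ 0.7151 -0.3239  0.0355]
tri cup_center [ 0.739  -0.0458  0.043 ]
tri dropper_center [ 0.6158 -0.4703  0.0577]
tri ore_center [0.4286 0.4212 0.0276]
tri sulphur_center [ 0.3018 -0.3119  0.0257]
{'time': np.float64(1.25), 'q': array([-1.4905,  0.5275,  1.4327, -0.    ,  1.1814, -0.1785]), 'joint_velocities': array([ 0.    , -0.0006,  0.0022,  0.0007, -0.0012, -0.0003]), 'joint_torque': array([ -0.0003, -44.0023, -17.6983,   0.0634,   0.0505,  -0.    ]), 'position': array([ 0.16  , -0.6042,  0.2226]), 'tool_rot': array([-0.7012, -0.0913,  0.7012, -0.0912]), 'ft_force': array([-0.3191,  0.1821,  0.1875]), 'moment': array([-0.0044, -0.0178,  0.0096]), 'grip_width': np.float64(0.0867)}
```

View pics/side0.png

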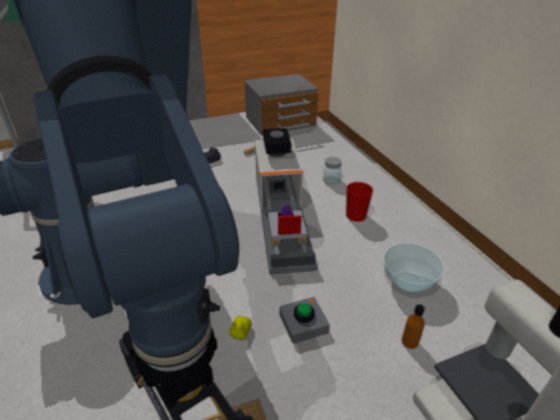

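```bash
cat >> h.py <<'E'
def togo(P,yaw_y=None):
    "shift in mm in tool axes to world point P; turn about tool x to put tool y along world yaw_y (deg), mod 180; tilt error"
    o=get_obs();R=Rot.from_quat(o["tool_rot"]).as_matrix()
    print("t",round(o["time"],2),"pos",np.round(o["position"],4),"F",np.round(o["ft_force"],2))
    print("shift mm",np.round(R.T@(np.array(P)-o["position"])*1e3,1),"tool x",np.round(R[:,0],3),"tool y",np.round(R[:,1],3),"tool z",np.round(R[:,2],3))
    if yaw_y is not None:
        cur=np.degrees(np.arctan2(R[1,1],R[0,1]));d=(yaw_y-cur+90)%180-90
        print("yaw now",round(cur,1),"turn about tool x (deg)",round(-d,1))
E
python3 - <<'E'
from h import *
togo([.46,-.19,.22],-15)
im=cv2.imread("pics/top0.png")[140:270,160:380];cv2.imwrite("pics/crop.png",cv2.resize(im,None,fx=3.5,fy=3.5,interpolation=cv2.INTER_CUBIC))
E
```

```text
t 1.25 pos [ 0.16   -0.6042  0.2226] F [-0.32  0.18  0.19]
shift mm [   2.5 -323.6 -396. ] tool x [-0. -0. -1.] tool y [ 0.256 -0.967 -0.   ] tool z [-0.967 -0.256  0.   ]
yaw now -75.2 turn about tool x (deg) -60.2
```

View pics/crop.png

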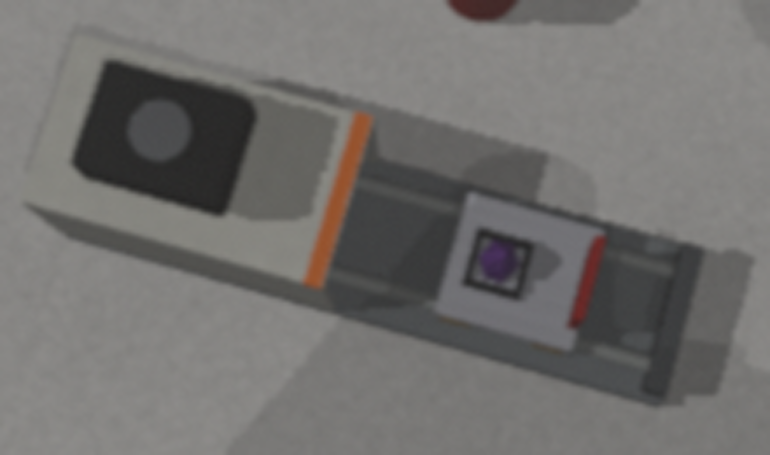

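The crop shows these edges: hood mouth (372,115)-(323,287), hood rear (70,28)-(25,205), red plate top outer edge (607,238)-(581,326), and end block outer edge (702,245)-(662,403). Next I'll turn these into a stage pose and set out.

```bash
python3 - <<'E'
from h import *
f=lambda u,v,z:onz("top",(159.7+u/3.5,139.7+v/3.5),z)
for n,a,b,z in(("mouth",(372,115),(323,287),.137),("rear",(73,28),(25,205),.137),("plate",(607,238),(581,326),.115),("end",(702,245),(662,403),.05)):
    A,B=f(*a,z),f(*b,z);d=A-B;print(n,A.round(4),B.round(4),"len",np.linalg.norm(d).round(4),"mid",((A+B)/2).round(4),"ang across",np.degrees(np.arctan2(d[1],d[0])).round(1))
E
python3 -m inch '[[0,[0,-36,-44],[0,0,0]],[0,[0,-36,-44],[0,0,0]],[0,[0,-36,-44],[0,0,0]],[0,[0,-36,-44],[0,0,0]],[0,[0,-36,-44],[0,0,0]],[0,[0,-36,-44],[0,0,0]],[0,[0,-36,-44],[0,0,0]],[0,[0,-36,-44],[0,0,0]],[0,[0,-36,-44],[0,0,0]]]'
python3 -m inch '[[0,[0,0,0],[-10,0,0]],[0,[0,0,0],[-10,0,0]],[0,[0,0,0],[-10,0,0]],[0,[0,0,0],[-10,0,0]],[0,[0,0,0],[-10,0,0]],[0,[0,0,0],[-10,0,0]]]'
```

```text
mouth [0.5995 0.0343 0.137 ] [0.4828 0.0643 0.137 ] len 0.1205 mid [0.5412 0.0493 0.137 ] ang across -14.4
rear [0.6574 0.2373 0.137 ] [0.5352 0.2631 0.137 ] len 0.1249 mid [0.5963 0.2502 0.137 ] ang across -11.9
plate [ 0.522  -0.1249  0.115 ] [ 0.462  -0.1072  0.115 ] len 0.0625 mid [ 0.492 -0.116  0.115] ang across -16.4
end [ 0.5296 -0.2001  0.05  ] [ 0.4162 -0.1702  0.05  ] len 0.1172 mid [ 0.4729 -0.1852  0.05  ] ang across -14.8
time: 2.38
position: [0.4689, -0.1852, 0.2226]
tool_rot: [0.703, 0.084, -0.7, 0.091]
ft_force: [0.8, -0.0, -0.2]
grip_width: 0.0055
time: 3.12
position: [0.4721, -0.1798, 0.2235]
tool_rot: [0.554, 0.435, -0.554, 0.444]
ft_force: [0.6, -0.8, 0.9]
grip_width: 0.0007
```

Run:
```python
from h import *
togo([.4852,-.1401,.22],-15.7)
im=imaging.camera("wrist");cv2.imwrite("pics/w1.png",im[:,:,::-1])
for t,z in(("push_face",.0875),("stage",0),("crystal_center",.0825)):
    for q in imaging.tip_of("wrist",t)[:1]:print(t,q["pixel"],q["confidence"],onz("wrist",q["pixel"],z))
```

```text
t 3.12 pos [ 0.4721 -0.1798  0.2235] F [ 0.57 -0.77  0.95]
shift mm [  3.2   3.6 -41.7] tool x [ 0.008 -0.01  -1.   ] tool y [ 0.974 -0.228  0.01 ] tool z [-0.228 -0.974  0.008]
yaw now -13.2 turn about tool x (deg) 2.5
crystal_center [288.7, 52.7] 0.91 [ 0.51100158 -0.05131785  0.0825    ]
```

View pics/w1.png

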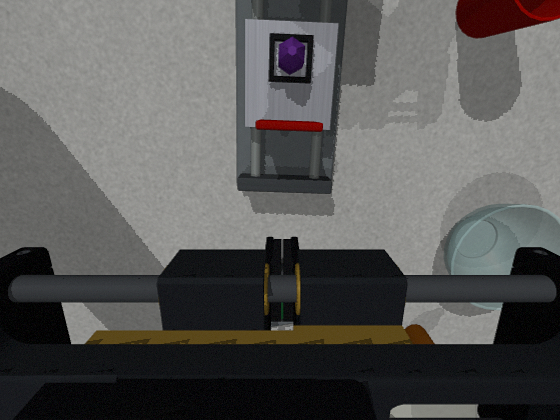

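The wrist view shows the red plate at columns 256-323, rows 121-131, and the crystal at (291,55). The shut fingers are at column 282, roughly lined up with the plate.

Run:
```python
from h import *
for p,z in(((256,121),.115),((323,123),.115),((256,130),.1),((323,131),.1),((237,189),.05),((332,192),.05)):print(p,onz("wrist",p,z).round(4))
togo([.485,-.1395,.092],-15.2)
```

```text
(256, 121) [ 0.4684 -0.1027  0.115 ]
(323, 123) [ 0.5251 -0.1182  0.115 ]
(256, 130) [ 0.4651 -0.1105  0.1   ]
(323, 131) [ 0.5257 -0.1262  0.1   ]
(237, 189) [ 0.4222 -0.1708  0.05  ]
(332, 192) [ 0.5288 -0.2007  0.05  ]
t 3.33 pos [ 0.4721 -0.1798  0.2235] F [-0.5   0.51 -0.28]
shift mm [131.2   1.6 -43.3] tool x [ 0.008 -0.01  -1.   ] tool y [ 0.971 -0.237  0.01 ] tool z [-0.237 -0.971  0.008]
yaw now -13.7 turn about tool x (deg) 1.5
```

```bash
python3 -m inch '[[0,[45,6,0],[1.8,0,0]],[0,[45,0,-14],[0,0,0]],[0,[40,0,-14],[0,0,0]],[0,[0,0,-14],[0,0,0]],[0,[0,0,0],[0,0,0]]]'
python3 - <<'E'
from h import *
togo([.492,-.1267,.092],-15.5)
E
```

```text
time: 3.95
position: [0.4948, -0.1439, 0.0927]
tool_rot: [0.567, 0.417, -0.564, 0.432]
ft_force: [0.2, -0.3, -0.7]
grip_width: 0.0002
t 3.95 pos [ 0.4948 -0.1439  0.0927] F [ 0.19 -0.32 -0.66]
shift mm [  0.4  -7.5 -15.7] tool x [ 0.016 -0.015 -1.   ] tool y [ 0.96  -0.28   0.019] tool z [-0.28 -0.96  0.01]
yaw now -16.3 turn about tool x (deg) -0.8
```

```bash
python3 -m inch '[[0,[0,-7.5,-3],[-0.8,0.6,-1.1]],[0,[0,0,-3],[0,0,0]],[0,[0,0,-3],[0,0,0]]]'
python3 -m inch '[[0,[0,0,-2],[0,0,0]],[0,[0,0,-2],[0,0,0]]]'
python3 -c "
from h import *
togo([.492,-.1267,.092],-15.5)"
```

```text
time: 4.32
position: [0.492, -0.1344, 0.0965]
tool_rot: [0.564, 0.426, -0.562, 0.43]
ft_force: [-0.0, 1.2, 0.5]
grip_width: 0.0007
time: 4.58
position: [0.4935, -0.1307, 0.0973]
tool_rot: [0.564, 0.425, -0.562, 0.431]
ft_force: [0.1, -0.3, 0.5]
grip_width: 0.0005
t 4.58 pos [ 0.4935 -0.1307  0.0973] F [ 0.09 -0.34  0.47]
shift mm [ 5.2 -2.6 -3.4] tool x [ 0.008 -0.004 -1.   ] tool y [ 0.963 -0.268  0.008] tool z [-0.268 -0.963  0.002]
yaw now -15.5 turn about tool x (deg) -0.0
```

```bash
python3 -m inch '[[0,[2,-1,-2],[0,0,0]],[0,[2,-1,-2],[0,0,0]]]'
python3 -m inch '[[0,[1,0,-2],[0,0,0]]]'
python3 -m inch '[[0,[0.5,0,-2],[0,0,0]]]'
python3 -m inch '[[0,[0.5,0,-2],[0,0,0]]]'
```

```text
time: 4.82
position: [0.4934, -0.1278, 0.0936]
tool_rot: [0.563, 0.424, -0.562, 0.432]
ft_force: [-3.3, -7.7, 6.2]
grip_width: 0.0006
time: 4.95
position: [0.4937, -0.128, 0.093]
tool_rot: [-0.562, -0.424, 0.562, -0.434]
ft_force: [-5.2, -8.8, 5.9]
grip_width: 0.0005
time: 5.08
position: [0.4938, -0.1281, 0.0929]
tool_rot: [-0.56, -0.424, 0.563, -0.435]
ft_force: [-5.3, -7.9, 5.5]
grip_width: 0.0002
time: 5.2
position: [0.4938, -0.1282, 0.0929]
tool_rot: [-0.559, -0.424, 0.563, -0.437]
ft_force: [-3.7, -7.1, 5.6]
grip_width: 0.0004
```

```bash
python3 -m inch '[[0,[-0.7,0,-2.5],[0,0,0]]]'
python3 -m inch '[[0,[-0.5,0,-3],[0,0,0]]]'
python3 -m inch '[[0,[0,0,-3],[0,0,0]]]'
```

```text
time: 5.32
position: [0.4938, -0.1279, 0.0932]
tool_rot: [-0.558, -0.423, 0.564, -0.438]
ft_force: [-2.1, -9.4, -6.5]
grip_width: 0.0004
time: 5.45
position: [0.494, -0.1273, 0.0932]
tool_rot: [-0.556, -0.423, 0.565, -0.439]
ft_force: [-3.4, -9.3, -2.6]
grip_width: 0.0007
time: 5.58
position: [0.4942, -0.1268, 0.0931]
tool_rot: [-0.554, -0.423, 0.566, -0.44]
ft_force: [-5.0, -8.6, 3.6]
grip_width: 0.0006
```

```bash
python3 -c "
from h import *
togo([.492,-.1267,.092],-15.5)"; python3 -m inch '[[0,[-0.2,0,-4],[0,0,0]],[0,[-0.2,0,-4],[0,0,0]]]'
python3 -c "
from h import *
togo([.492,-.1267,.092],-15.5)"
```

```text
t 5.58 pos [ 0.4942 -0.1268  0.0931] F [-5.01 -8.61  3.58]
shift mm [ 1.1 -2.2  0.5] tool x [ 0.002 -0.029 -1.   ] tool y [ 0.967 -0.254  0.01 ] tool z [-0.255 -0.967  0.028]
yaw now -14.7 turn about tool x (deg) 0.8
time: 5.82
position: [0.4951, -0.1238, 0.0933]
tool_rot: [-0.551, -0.422, 0.567, -0.443]
ft_force: [-4.0, -8.9, 1.2]
grip_width: 0.0004
t 5.83 pos [ 0.4951 -0.1238  0.0933] F [-3.95 -8.88  1.2 ]
shift mm [ 1.4 -2.3  3.5] tool x [-0.001 -0.037 -0.999] tool y [ 0.968 -0.251  0.009] tool z [-0.251 -0.967  0.036]
yaw now -14.5 turn about tool x (deg) 1.0
```

```bash
python3 -m inch '[[0,[-0.2,0,-4],[0.3,0.8,0]],[0,[-0.2,0,-4],[0.3,0.8,0]],[0,[-0.2,0,-4],[0.3,0.6,0]]]'
python3 -c "
from h import *
togo([.492,-.1267,.092],-15.5)"
```

```text
time: 6.2
position: [0.4963, -0.119, 0.093]
tool_rot: [-0.561, -0.426, 0.562, -0.434]
ft_force: [-4.6, -8.6, 0.0]
grip_width: -0.0003
t 6.2 pos [ 0.4963 -0.119   0.093 ] F [-4.63 -8.64  0.02]
shift mm [ 1.  -2.1  8.6] tool x [ 0.005 -0.01  -1.   ] tool y [ 0.965 -0.26   0.007] tool z [-0.261 -0.965  0.008]
yaw now -15.1 turn about tool x (deg) 0.4
```

```bash
python3 -m inch '[[0,[-0.2,-0.3,-4],[0.1,0.5,0]],[0,[-0.2,-0.3,-4],[0.1,0.3,0]],[0,[-0.2,-0.3,-4],[0.1,0.3,0]],[0,[-0.2,-0.3,-4],[0.1,0.3,0]]]'
python3 -c "
from h import *
togo([.492,-.1267,.092],-15.5)"
```

```text
time: 6.7
position: [0.4978, -0.1133, 0.0929]
tool_rot: [0.563, 0.428, -0.56, 0.432]
ft_force: [-4.2, -9.1, -0.8]
grip_width: 0.0008
t 6.7 pos [ 0.4978 -0.1133  0.0929] F [-4.18 -9.08 -0.77]
shift mm [ 0.8 -2.1 14.4] tool x [ 0.008 -0.002 -1.   ] tool y [ 0.965 -0.26   0.008] tool z [-0.26  -0.966 -0.   ]
yaw now -15.1 turn about tool x (deg) 0.4
```

```bash
python3 -m inch '[[0,[-0.1,-0.3,-4.4],[0.1,0.3,0]],[0,[-0.1,-0.3,-4.4],[0.1,0.3,0]],[0,[-0.1,-0.3,-4.4],[0.1,0.3,0]],[0,[-0.1,-0.3,-4.4],[0.1,0.3,0]]]'
python3 -m inch '[[0,[-0.1,-0.3,-4.4],[0.1,0.3,0]],[0,[-0.1,-0.3,-4.4],[0.1,0.3,0]],[0,[-0.1,-0.3,-4.4],[0.1,0.3,0]],[0,[-0.1,-0.3,-4.4],[0.1,0.3,0]]]'
python3 -c "
from h import *
togo([.492,-.1267,.092],-15.5)"
```

```text
time: 7.2
position: [0.4998, -0.1062, 0.0928]
tool_rot: [0.564, 0.429, -0.558, 0.432]
ft_force: [-3.8, -8.6, 0.3]
grip_width: 0.0006
time: 7.7
position: [0.5036, -0.0918, 0.0927]
tool_rot: [0.571, 0.43, -0.554, 0.427]
ft_force: [-0.7, -2.9, -1.0]
grip_width: 0.0003
t 7.7 pos [ 0.5036 -0.0918  0.0927] F [-0.65 -2.94 -1.01]
shift mm [-0.1 -1.9 36.7] tool x [ 0.016  0.018 -1.   ] tool y [ 0.964 -0.266  0.011] tool z [-0.266 -0.964 -0.021]
yaw now -15.4 turn about tool x (deg) 0.1
```

```bash
python3 -m inch '[[0,[0,-0.2,-3],[0,-0.6,-0.3]],[0,[0,-0.2,-3],[0,-0.6,-0.3]],[0,[0,0,-3.5],[0,0,0]],[0,[0,0,-3.5],[0,0.1,0]],[0,[0,0,-3.5],[0,0.1,0]],[0,[0,0,-3.5],[0,0.1,0]],[0,[0,0,-3.5],[0,0.1,0]],[0,[0,0,-3.5],[0,0.1,0]]]'
python3 -c "
from h import *
togo([.492,-.1267,.092],-15.5)"
```

```text
time: 8.7
position: [0.5112, -0.0635, 0.0929]
tool_rot: [0.565, 0.43, -0.56, 0.427]
ft_force: [-0.3, -1.3, -0.6]
grip_width: 0.0003
t 8.7 pos [ 0.5112 -0.0635  0.0929] F [-0.29 -1.3  -0.64]
shift mm [ 0.3 -1.7 66. ] tool x [ 0.002  0.008 -1.   ] tool y [ 0.964 -0.265  0.   ] tool z [-0.265 -0.964 -0.008]
yaw now -15.4 turn about tool x (deg) 0.1
```

```bash
python3 -m inch '[[0,[0,0,-3.5],[0,0,0]],[0,[0,0,-3.5],[0,0,0]],[0,[0,0,-3.5],[0,0,0]],[0,[0,0,-3.5],[0,0,0]],[0,[0,0,-3.5],[0,0,0]],[0,[0,0,-3.5],[0,0,0]],[0,[0,0,-3.5],[0,0,0]],[0,[0,0,-3.5],[0,0,0]],[0,[0,0,-3.5],[0,0,0]],[0,[0,0,-3.5],[0,0,0]],[0,[0,0,-3],[0,0,0]]]'
python3 -m inch '[[0,[0,0,-2.5],[0,0,0]],[0,[0,0,-2.5],[0,0,0]],[0,[0,0,-2.5],[0,0,0]],[0,[0,0,-2.5],[0,0,0]]]'
python3 -c "
from h import *
togo([.492,-.1267,.092],-15.5)"
```

```text
time: 10.07
position: [0.5217, -0.0242, 0.093]
tool_rot: [0.564, 0.431, -0.56, 0.427]
ft_force: [-0.4, -2.6, -0.9]
grip_width: 0.0008
time: 10.58
position: [0.5245, -0.0139, 0.0931]
tool_rot: [0.564, 0.431, -0.56, 0.427]
ft_force: [0.8, -3.3, -0.8]
grip_width: 0.0006
t 10.57 pos [ 0.5245 -0.0139  0.0931] F [ 0.85 -3.31 -0.78]
shift mm [  0.2  -1.4 117.4] tool x [ 0.002  0.008 -1.   ] tool y [ 0.964 -0.265 -0.001] tool z [-0.265 -0.964 -0.008]
yaw now -15.4 turn about tool x (deg) 0.1
```

```bash
python3 -m inch '[[0,[0,0,-2.3],[0,0,0]],[0,[0,0,-2.3],[0,0,0]],[0,[0,0,-2.3],[0,0,0]],[0,[0,0,-2.3],[0,0,0]]]'
python3 -m inch '[[0,[0,0,-2.3],[0,0,0]],[0,[0,0,-2.3],[0,0,0]],[0,[0,0,-2.3],[0,0,0]],[0,[0,0,-2.3],[0,0,0]]]'
```

```text
time: 11.08
position: [0.527, -0.0044, 0.0932]
tool_rot: [0.564, 0.431, -0.56, 0.427]
ft_force: [0.0, -2.4, -0.6]
grip_width: 0.0002
time: 11.58
position: [0.5291, 0.0032, 0.0932]
tool_rot: [0.563, 0.431, -0.561, 0.428]
ft_force: [-2.7, -13.7, 0.4]
grip_width: 0.0002
```

```bash
python3 -m inch '[[0,[0,0,-2.3],[0,0,0]],[0,[0,0,-2.3],[0,0,0]],[0,[0,0,-2.3],[0,0,0]]]'
```

```text
time: 11.95
position: [0.5291, 0.003, 0.0934]
tool_rot: [-0.557, -0.43, 0.564, -0.432]
ft_force: [-1.9, -10.5, 0.2]
grip_width: 0.0005
```

```bash
python3 -m inch '[[0,[0,0,-2.3],[0,0.2,0]],[0,[0,0,-2.3],[0,0.2,0]],[0,[0,0,-2.3],[0,0.2,0]]]'
python3 -m inch '[[0,[0,0,-2.3],[0,0.2,0]],[0,[0,0,-2.3],[0,0.2,0]],[0,[0,0,-2.3],[0,0.2,0]]]'
python3 -c "
from h import *
togo([.492,-.1267,.092],-15.5)"
```

```text
time: 12.32
position: [0.5291, 0.003, 0.0934]
tool_rot: [-0.555, -0.432, 0.563, -0.434]
ft_force: [-1.8, -10.8, 0.2]
grip_width: 0.0006
time: 12.7
position: [0.5291, 0.0029, 0.0934]
tool_rot: [-0.554, -0.433, 0.563, -0.434]
ft_force: [-1.7, -11.4, -0.4]
grip_width: 0.0002
t 12.7 pos [0.5291 0.0029 0.0934] F [ -1.68 -11.41  -0.38]
shift mm [  3.1  -3.9 134.7] tool x [-0.009 -0.01  -1.   ] tool y [ 0.969 -0.248 -0.007] tool z [-0.247 -0.969  0.012]
yaw now -14.3 turn about tool x (deg) 1.2
```

```bash
python3 -m inch '[[0,[0,0,3],[0,0,0]],[0,[0,0,8],[0,0,0]],[0,[0,0,25],[0,0,0]],[0,[0,0,40],[0,0,0]],[0,[-40,0,30],[0,0,0]],[0,[-40,0,20],[0,0,0]],[0,[-20,0,5],[0,0,0]],[0,[0,0,0],[0,0,0]]]'
python3 - <<'E'
from h import *
togo([.4355,-.341,.15],-15.5)
im=imaging.camera("wrist");cv2.imwrite("pics/w2.png",im[:,:,::-1])
for t,z in(("push_face",.0875),("crystal_center",.0825)):
    for q in imaging.tip_of("wrist",t)[:1]:print(t,q["pixel"],q["confidence"],onz("wrist",q["pixel"],z))
imaging.camera("top")
for t,z in(("push_face",.0875),("crystal_center",.0825),("shutter_top",.052)):
    for q in imaging.tip_of("top",t)[:1]:print(t,q["pixel"],q["confidence"],onz("top",q["pixel"],z))
E
```

```text
time: 13.7
position: [0.4945, -0.1243, 0.1966]
tool_rot: [-0.554, -0.436, 0.563, -0.431]
ft_force: [0.2, -0.5, -0.6]
grip_width: 0.0004
t 13.7 pos [ 0.4945 -0.1243  0.1966] F [ 0.17 -0.5  -0.6 ]
shift mm [ 47.8  -2.6 224.3] tool x [-0.014 -0.002 -1.   ] tool y [ 0.968 -0.249 -0.013] tool z [-0.249 -0.969  0.005]
yaw now -14.4 turn about tool x (deg) 1.1
push_face [282.9, 34.5] 0.76 [0.52718167 0.01426865 0.0875    ]
push_face [275.3, 206.9] 0.79 [0.52715285 0.01215703 0.0875    ]
shutter_top [415.8, 249.6] 0.47 [ 0.43112777 -0.33506447  0.052     ]
```

View pics/w2.png

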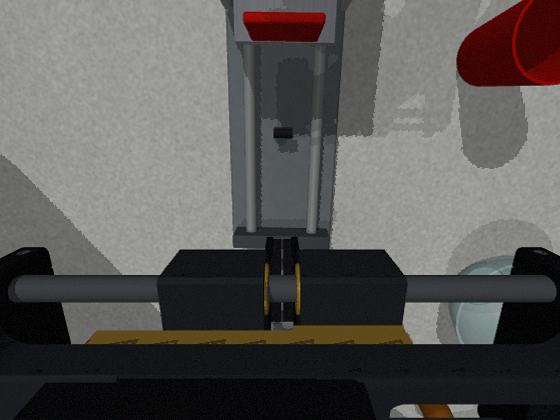

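The red plate sits just outside the hood at (284,27), and its estimated position matches a home of about x = -0.016. Next, the button.

```bash
python3 -m inch '[[0,[0,0,50],[0,0,0]],[0,[0,0,50],[0,0,0]],[0,[0,0,50],[0,0,0]],[0,[0,0,50],[0,0,0]],[0,[0,0,50],[0,0,0]],[0,[0,0,50],[0,0,0]],[0,[0,0,0],[0,0,0]]]'
python3 - <<'E'
from h import *
im=imaging.camera("wrist");cv2.imwrite("pics/w3.png",im[:,:,::-1])
for q in imaging.tip_of("wrist","shutter_top")[:1]:
    P=onz("wrist",q["pixel"],.052);print(q["pixel"],q["confidence"],P);togo(P)
for q in imaging.cut_out("wrist","shutter")[:1]:print(q["box"],onz("wrist",q["box"][:2],.05))
E
```

```text
time: 14.92
position: [0.4188, -0.4195, 0.1896]
tool_rot: [-0.551, -0.442, 0.562, -0.429]
ft_force: [-0.6, 0.3, 0.2]
grip_width: 0.0006
[279.5, 118.6] 0.97 [ 0.43130549 -0.33874593  0.052     ]
t 15.03 pos [ 0.419  -0.4153  0.1894] F [-0.1  -0.01  1.68]
shift mm [137.7  -2.7 -76.9] tool x [-0.025  0.009 -1.   ] tool y [ 0.971 -0.237 -0.026] tool z [-0.237 -0.971 -0.003]
[283.0, 115.7, 30.6, 29.6] [ 0.43535426 -0.33598006  0.05      ]
```

View pics/w3.png

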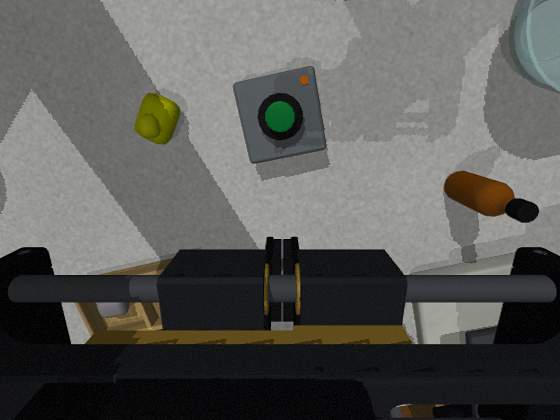

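The green button is centred at (280,117), which agrees with the network. It is about 77 mm ahead of the TCP.

```bash
python3 -m inch '[[0,[0,0,-35],[0,0,1.5]],[0,[30,0,-35],[0,0,0]],[0,[40,0,-5],[0,0,0]],[0,[40,0,0],[0,0,0]],[0,[0,0,0],[0,0,0]]]'
python3 -c "
from h import *
togo([.432,-.338,.052])"
```

```text
time: 15.7
position: [0.44, -0.33, 0.0786]
tool_rot: [0.555, 0.441, -0.552, 0.439]
ft_force: [-0.1, -0.1, 0.8]
grip_width: 0.0007
t 15.7 pos [ 0.44   -0.33    0.0786] F [-0.12 -0.08  0.8 ]
shift mm [26.5 -6.   9.7] tool x [ 0.002  0.005 -1.   ] tool y [ 0.974 -0.226  0.   ] tool z [-0.226 -0.974 -0.005]
```

```bash
python3 -m inch '[[0,[8,-5,8],[0,0,0]],[0,[8,0,1],[0,0,0]],[0,[0,0,0],[0,0,0]]]'
python3 -m inch '[[0,[5,0,0],[0,0,0]],[0,[4,0,0],[0,0,0]],[0,[3,0,0],[0,0,0]]]'
python3 -m inch '[[0,[3,0,0],[0,0,0]],[0,[3,0,0],[0,0,0]]]'
python3 -m inch '[[0,[3,0,0],[0,0,0]]]'
```

```text
time: 16.08
position: [0.4347, -0.3389, 0.065]
tool_rot: [0.555, 0.439, -0.552, 0.441]
ft_force: [0.2, -0.2, -0.2]
grip_width: 0.0002
time: 16.45
position: [0.4354, -0.3403, 0.0538]
tool_rot: [0.555, 0.438, -0.552, 0.442]
ft_force: [-0.0, -0.4, -0.4]
grip_width: 0.0003
time: 16.7
position: [0.4354, -0.3403, 0.0477]
tool_rot: [0.555, 0.438, -0.552, 0.442]
ft_force: [-0.6, 0.8, 4.0]
grip_width: 0.0004
time: 16.82
position: [0.4355, -0.3403, 0.046]
tool_rot: [0.555, 0.438, -0.552, 0.442]
ft_force: [-3.7, 3.5, 29.4]
grip_width: 0.0005
```

```bash
python3 -m inch '[[0,[0.3,0,0],[0,0,0]],[0,[-10,0,0],[0,0,0]],[0,[-30,0,0],[0,0,0]],[0,[-40,0,0],[0,0,0]],[0,[-40,0,40],[0,0,0]],[0,[-20,0,50],[0,0,0]],[0,[0,0,0],[0,0,0]]]'
python3 - <<'E'
from h import *
im=imaging.camera("side")
for t,z in(("push_face",.0875),("crystal_center",.0825),("shutter_top",.052)):
    for q in imaging.tip_of("side",t)[:1]:print(t,q["pixel"],q["confidence"],onz("side",q["pixel"],z))
a=im[100:360,180:470];t=imaging.camera("top")[80:320,90:480]
h=600;b=np.vstack([cv2.resize(a,(400,359)),np.zeros((1,400,3),np.uint8)]);t=cv2.resize(t,(400,246))
cv2.imwrite("pics/end.png",np.hstack([b,np.vstack([t,np.zeros((114,400,3),np.uint8)])])[:,:,::-1])
o=get_obs();print(o["time"],o["position"],o["ft_force"])
E
```

```text
time: 17.7
position: [0.414, -0.4291, 0.1913]
tool_rot: [0.554, 0.438, -0.552, 0.443]
ft_force: [-1.0, 1.2, -0.3]
grip_width: 0.0007
push_face [285.6, 196.3] 0.6 [0.53442052 0.00557734 0.0875    ]
crystal_center [284.0, 183.3] 0.63 [0.5587506  0.07551199 0.0825    ]
shutter_top [304.9, 304.9] 0.57 [ 0.4359754  -0.33691138  0.052     ]
17.95 [ 0.4133737  -0.4223302   0.18776299] [-0.20114748  0.27380716  0.20502286]
```

View pics/end.png

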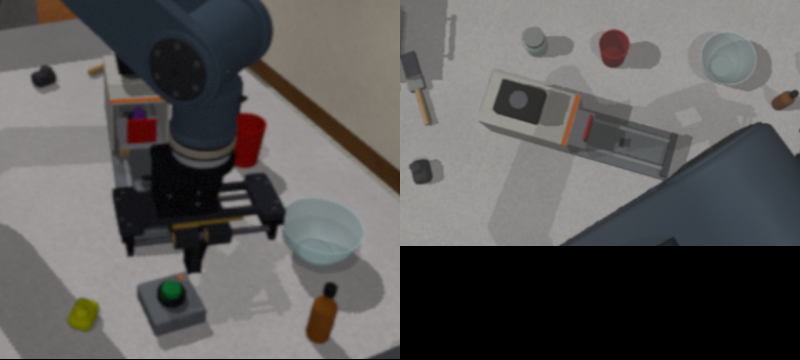

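The carriage is at the hood with the crystal's top showing upright above the red plate (138,115). The button is back up and the bystanders haven't moved.

```bash
python3 -c "
from rig import robot;print(robot.hand_in())"
```

```text
the job is handed in; nothing more can be done
None
```

The carriage is home against its hidden stop and the green button has been pressed and released. I handed the job in at about 18 s; it reported no verdict.

- **Carriage:** I pushed it by the red plate. It dragged at about 10 N and broke free somewhere between 22 and 36 mm of travel, then slid on at 1–3 N.
- **Force:** The readings never passed about 14 N, but I only saw them at the end of each move, so a short peak in between would not show.
- **Stop:** It met a hard stop about 135 mm from the start, with the push face at an estimated x of -0.016, inside the expected range. I held it there at 10.7–11.5 N for about 0.75–1 s and then backed off.
- **Button:** It went down to z = 0.046, which is fully in. The push reached 29 N at the bottom, more than the 5 N needed. It then sprang back.
- **Last checks:** The final pictures show the plate just outside the hood and the crystal's top upright above it. The button is up, and the things in view (cup, bowl, jar, bottle, stones, brush) look to be where they were. The gripper is clear of everything, with no contact force.
- **Not confirmed:** The buffer is hidden, so I judged "home" only from the hard, unmoving stop. The side camera's estimate of the push face was 7–9 mm off from the top and wrist cameras, which is about its usual error for that point. The crystal was seen in the side view only.

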